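# Fetch the levelling beam from behind the bottles

### The job

Clear the glue bottle, the square tin and the jar off the wooden rack and stand all three on the cork mat, then fetch the levelling beam from behind them and gently lay it flat on the guitar neck's dark fingerboard, centred on the fingerboard and lengthwise along it. Then stand the bottle, the tin and the jar back on the rack, each exactly where it stood at the start. Keep all three upright throughout and leave the brush and the pliers alone.

Things in the scene. Friction and masses are not known exactly. Their poses are not given: they have to be found in the camera images.
- beam: Levelling beam: a brown wooden bar with a thin black abrasive sole, 200 long (its x axis) x 44 wide (y) x 38 mm high, about 0.3 kg, solid, plain vertical sides. Origin: centre of the underside. At the start it lies on the rack behind the row of three and parallel to it, 32 mm clear of the rack's rail.
- bottle: Glue bottle: round white plastic bottle, body 40 mm in diameter and straight-sided from 0 to 74 mm, then a cone shoulder and a pointed orange nozzle, 94 mm high in all, about 0.16 kg. Origin: centre of its underside, z up. Stands upright in the front row on the rack.
- tin: Square tin: bare metal can 42 x 42 mm (its x and y axes along the faces), 82 mm high with a plain paper band round it, plus a black cap 22 mm in diameter on top, 92 mm high in all, about 0.2 kg. Origin: centre of its underside, z up. Stands upright in the front row on the rack, faces square to the rack to about 3 degrees.
- jar: Jar: amber glass jar with a steel lid of the same diameter, 48 mm in diameter, straight-sided, 72 mm high, about 0.2 kg. Origin: centre of its underside, z up. Stands upright in the front row on the rack.
- rack: Fixed pale-wood board, 180 (x) x 270 (y) x 12 mm, with a rail 8 mm thick, 14 mm above the board, along its far (+x) edge; -x faces the robot. Origin: underside centre; things stand at z = 12 mm. Bottle, tin and jar stand in a row along y, 32 mm in front of its centre, about 85 mm apart centre to centre, in an order that changes; the places are unmarked: note where each stands at the start.
- mat: Fixed flat cork mat on the bench, the area for things set aside, 300 (x) x 130 (y) x 4 mm thick. Origin: centre of its underside; its top is at z = 4 mm. It lies on the robot's left or right, the neck on the other side.
- neck: Guitar neck, fixed face up on two low plywood rests: pale wood with a dark fingerboard 420 long (x) x 56 mm wide (y), whose flat top is 45 mm above the bench; the headstock is at its +x end. Origin: on the bench straight below the centre of the fingerboard; its x axis runs along the fingerboard.
- brush: Bench brush, bystander: wooden back, green bristles, 150 (x) x 45 x 40 mm high, lying bristles down between robot and rack. Origin: centre of its underside. Not to be moved.
- pliers: Pliers with red handles, bystander, lying flat, 165 mm long (x, jaws to +x), 14 mm high, beyond the rack. Origin: under the pivot. Not to be moved.

How it is judged:
By the outcome, as a careful person would: the job done as asked, in the order asked, and still so for the second after the job is handed in, with the robot touching nothing.
It also fails if it takes over 141 s, if anything falls off the work surface, if the arm or the gripper's body presses on something with over 40 N, if the wrist force passes 120 N, or if a joint passes its speed limit or range.

### The arm

A 6-joint arm with a two-finger parallel gripper is mounted at the origin on the work surface. World frame = base frame: x ahead of the robot, y to its left, z up, the work surface at z = 0. Lengths are in mm, angles in rad, forces in N, time in s.
With the tool pointing down it reaches from about 250 to 725 mm from the base axis. Payload 4 kg.
Tool frame: the origin (TCP) lies at the very end of the fingers, on their centre line; the grasp point (between the pads) lies 19 mm behind it; z points along the fingers, y is the line along which they close (so a half turn about z gives the same grasp; the last joint's range is limited). The gripper opens to 85 mm and grips with 20 to 120 N. Pads are 22 mm wide; open, the fingers measure 114 mm over their backs; the gripper's body (76 mm by 85 mm) begins 54 mm behind the grasp point. The pads swing forward as they close: fully open they stand 13 mm farther back than shut.
Start: joints at [1.319, 0.241, 0.005, 1.335, 0, 1.571], TCP at [124.572, 484.233, 231.306] pointing down, gripper open.
Joint ranges: [-2.72, 2.72], [-1.05, 1.87], [-1.09, 1.28], [-1.99, 2.15], [-1.42, 1.44], [-3.14, 3.14]. Speed limits (rad/s): [2.79, 2.79, 3.14, 3.14, 3.14, 3.14].

### API

Orientations are given as a unit quaternion [x, y, z, w].
In Python, from cell import r, effector, kin, optics, finish_job, readout gives the robot as it stands. Calls block until the motion is done:
- r.move_pose(position, orientation): joint-space move of the TCP to a pose.
- r.line_to(position, velocity=150, frame=None): straight line of the TCP; frame=None keeps the orientation; velocity is the mean speed in mm/s.
- r.set_joints(angles): joint-space move.
- effector.command_gripper(opening, newtons=None): finger opening in mm; newtons is the grip in N (None keeps the last); returns when the fingers have stopped.
- r.wait(seconds).
- kin.ik(position, orientation): joint angles nearest the present ones, or None.
- optics.grab_frame(name): name is "side" or "top"; returns (picture, depth): 420x560x3 uint8, blue, green, red; 420x560 float32, mm along the optical axis (not along the pixel's ray), 0 where there is no reading.
- optics.camera_model(name): a dict with "intrinsics" (3x3 intrinsics, pixels), "camera_from_world" (4x4, takes a point from world to camera coordinates). Camera axes: x right, y down, z forward; pixel columns grow to the right and rows downward; lengths in mm; the calibration is good to about 2 mm. A picture is of the moment at which its call begins. camera_model takes no time and is no camera call.
A pose or a line that the arm cannot do raises r.Unreachable and nothing moves.
- finish_job(): hands the job in; it is judged then, once.
Readings, each from a call of its own:
- readout.get_time_s(): time.
- readout.get_q(): joint angles.
- readout.get_joint_vel(): joint speeds.
- readout.get_joint_efforts(): joint torques, N m.
- readout.get_tcp_pos(): TCP position.
- readout.get_tcp_rot(): TCP orientation.
- readout.get_force(): force on the tool from outside, world axes, zero at the start.
- readout.get_ft_torque(): the same for the moment, N m.
- readout.get_width(): finger opening in mm.
- readout.get_grip_force(): force on a finger pad.
Only numpy, scipy, OpenCV 4.12 (cv2) and the standard library are available. Lean on these libraries where they do the work, as an engineer would, in place of code of your own. Each camera call takes 0.05 s, during which the arm holds its last target. There are 200 camera calls.

## Working session

There is one attempt and no reset: what is moved stays moved. The work goes in short steps, each a Python script; the robot and the scene stay as the last script left them, time stands still between calls to the robot, and variables do not carry over. Pictures are saved under pics/ and viewed, at most 14 in all, crops included, and the job is handed in when it is done.

```bash
ls; mkdir -p pics; python3 - <<'E'
from cell import r,effector,kin,optics,readout
import cv2,numpy as np
for n in("top","side"):
    p,d=optics.grab_frame(n); cv2.imwrite(f"pics/{n}0.png",p); np.save(f"pics/{n}0.npy",d)
    m=optics.camera_model(n); print(m["intrinsics"],m["camera_from_world"])
print(readout.get_tcp_rot(),readout.get_time_s())
E
```

```text
pics
[[525.84293056   0.         287.20477915]
 [  0.         525.84293056 211.23201314]
 [  0.           0.           1.        ]] [[ 3.18313471e-03 -9.99981249e-01 -5.23151607e-03  4.53492506e+00]
 [-9.95584776e-01 -2.67826559e-03 -9.38284589e-02  5.83943276e+02]
 [ 9.38126882e-02  5.50708638e-03 -9.95574634e-01  1.28127624e+03]
 [ 0.00000000e+00  0.00000000e+00  0.00000000e+00  1.00000000e+00]]
[[426.48773667   0.         280.75219198]
 [  0.         426.48773667 215.61621993]
 [  0.           0.           1.        ]] [[ 9.95154445e-01 -9.81641231e-02 -5.60681220e-03 -5.83797904e+02]
 [-5.28334450e-02 -4.85773920e-01 -8.72486290e-01  6.37804881e+01]
 [ 8.29232084e-02  8.68554836e-01 -4.88606424e-01  8.54926208e+02]
 [ 0.00000000e+00  0.00000000e+00  0.00000000e+00  1.00000000e+00]]
[ 1.25546343e-01  9.92087313e-01 -9.31287001e-04 -1.05973073e-04] 0.1
```

View pics/top0.png

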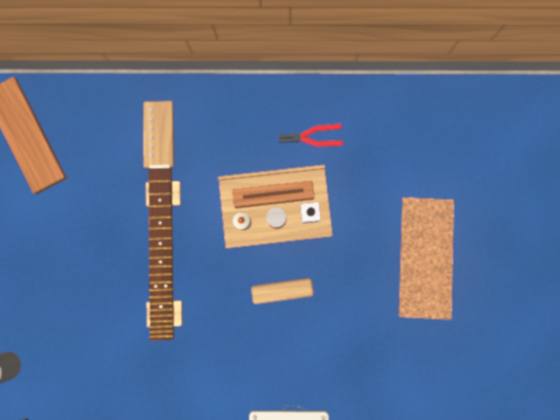

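View pics/side0.png

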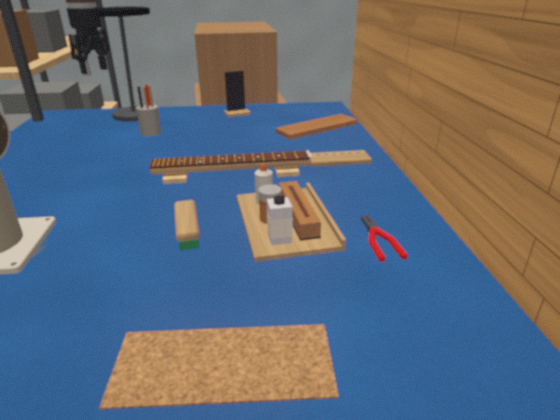

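The top view shows, left to right, the bottle (241,221), the jar (277,217) and the tin (310,212), with the beam behind at (273,194). The neck is on the left around (160,253) and the mat on the right at (427,258). The side view agrees. Next I'll measure from the top camera.

```bash
cat > h.py <<'E'
import numpy as np,cv2
from cell import optics
def cloud(n,p=None,d=None):
    if d is None: p,d=optics.grab_frame(n)
    m=optics.camera_model(n);K=m["intrinsics"];T=np.linalg.inv(m["camera_from_world"])
    v,u=np.mgrid[:420,:560]
    c=np.stack([(u-K[0,2])/K[0,0]*d,(v-K[1,2])/K[1,1]*d,d],-1)
    w=c@T[:3,:3].T+T[:3,3]; w[d==0]=np.nan
    return p,w
def onplane(n,uv,z):
    m=optics.camera_model(n);K=m["intrinsics"];T=np.linalg.inv(m["camera_from_world"])
    uv=np.atleast_2d(uv).astype(float)
    ray=np.c_[(uv-K[:2,2])/[K[0,0],K[1,1]],np.ones(len(uv))]@T[:3,:3].T
    s=(z-T[2,3])/ray[:,2:]
    return (T[:3,3]+s*ray)[:,:2]
def rect(xy):
    c,s,a=cv2.minAreaRect(xy.astype(np.float32)); return np.round(c,1),np.round(s,1),round(a,2)
def blob(mask,n,z):
    k,l,st,_=cv2.connectedComponentsWithStats(mask.astype(np.uint8))
    i=1+st[1:,4].argmax();v,u=np.where(l==i);xy=onplane(n,np.c_[u,v],z)
    return xy.mean(0).round(1),rect(xy),len(u)
E
python3 - <<'E'
from h import *
for n in("top","side"):
    p=cv2.imread(f"pics/{n}0.png");_,w=cloud(n,p,np.load(f"pics/{n}0.npy"))
    np.set_printoptions(suppress=True,linewidth=150)
    z=w[...,2]
    hsv=cv2.cvtColor(p,cv2.COLOR_BGR2HSV)
    roi=lambda x0,x1,y0,y1:(w[...,0]>x0)&(w[...,0]<x1)&(w[...,1]>y0)&(w[...,1]<y1)
    R=roi(400,680,-130,160)
    for nm,lo,hi in(("tops>65",65,115),("45-58",42,60),("board",6,18)):
        m=R&(z>lo)&(z<hi);k,l,st,c=cv2.connectedComponentsWithStats(m.astype(np.uint8))
        for i in range(1,k):
            if st[i,4]>25:
                q=w[l==i];print(n,nm,st[i,4],np.median(q,0).round(1),q.mean(0).round(1),rect(q[:,:2]),np.nanmax(q[:,2]).round(1))
    M=roi(250,700,-450,-200)&(hsv[...,0]<25);print(n,"mat",blob(M,n,4),np.nanmedian(z[M]))
    N=roi(200,750,200,400)&(hsv[...,2]<110)&(z>35);N2=cv2.morphologyEx((roi(200,750,200,400)&(z>35)&(z<56)).astype(np.uint8),cv2.MORPH_CLOSE,np.ones((3,3)))
    print(n,"neck dark",blob(N,n,45),np.nanmedian(z[N]));print(n,"neck all",blob(N2,n,45))
p=cv2.imread("pics/top0.png");cv2.imwrite("pics/c1.png",cv2.resize(p[155:255,210:340],None,fx=6,fy=6,interpolation=cv2.INTER_CUBIC))
cv2.imwrite("pics/c2.png",cv2.resize(p[90:350,130:200],None,fx=2.3,fy=2.3,interpolation=cv2.INTER_CUBIC))
E
```

```text
top tops>65 335 [575.  -48.1  93.6] [575.3 -48.6  93.8] (array([576.3, -49. ]), array([42.3, 42.2]), 5.95) 108.1
top tops>65 318 [564.6  32.5  82.9] [564.   32.1  82.8] (array([563.9,  31.4]), array([45.5, 45.3]), 0.38) 89.1
top tops>65 227 [554.9 113.9  88.2] [555.4 114.4  88.8] (array([556.7, 115.2]), array([39.3, 37.1]), 45.64) 107.8
top 45-58 1444 [624.6  41.1  48.9] [625.1  40.7  48.9] (array([625.6,  40.8]), array([ 44.5, 199.4]), 6.83) 57.0
top board 4196 [573.1  36.8  11.1] [581.6  32.6  11.2] (array([593.9,  35.8]), array([172.7, 269.1]), 6.54) 18.0
top mat (array([ 468.8, -342.8]), (array([ 470.4, -342.6]), array([130.1, 299.1]), 87.28), 6153) 2.544202906330156
top neck dark (array([452.6, 288.8]), (array([456.2, 292.5]), array([118.8,  12.2]), 1.36), 117) 43.611802617477906
top neck all (array([482.7, 315. ]), (array([496.2, 315.2]), array([451.9,  59.6]), 2.58), 4146)
side tops>65 1153 [568.  -34.3  85.3] [569.   -0.8  85.3] (array([566.6,  25.1]), array([ 46.3, 199.3]), 7.04) 107.7
side 45-58 968 [627.8  13.2  51.2] [627.9  21.6  50.7] (array([627.1,  38.5]), array([ 44.4, 201.7]), 6.72) 54.1
side 45-58 57 [551.1  15.   51. ] [550.4  15.9  51. ] (array([549.3,  17.6]), array([ 5.3, 23.9]), 41.38) 59.3
side 45-58 194 [576.6 -70.4  51. ] [577.2 -68.4  51.1] (array([570. , -64.2]), array([28.9, 54.6]), 55.23) 60.0
side board 2536 [558.7 -53.9  13.3] [580.6 -20.8  13.1] (array([596. ,  32.7]), array([173.3, 270.9]), 6.48) 18.0
side board 52 [408.4 -51.1  12.1] [409.  -50.9  12. ] (array([409.2, -51. ]), array([18.3,  6.2]), 7.17) 17.4
side mat (array([ 470.3, -351.3]), (array([ 472.1, -345.1]), array([131.4, 299.9]), 87.29), 16257) 5.1741324131618285
side neck dark (array([488. , 287.5]), (array([481.3, 290.7]), array([ 42.6, 416.3]), 89.88), 414) 44.98718172585387
side neck all (array([481.3, 304.1]), (array([488.4, 304.7]), array([433.4,  85.8]), 1.97), 1869)
```

View pics/c1.png

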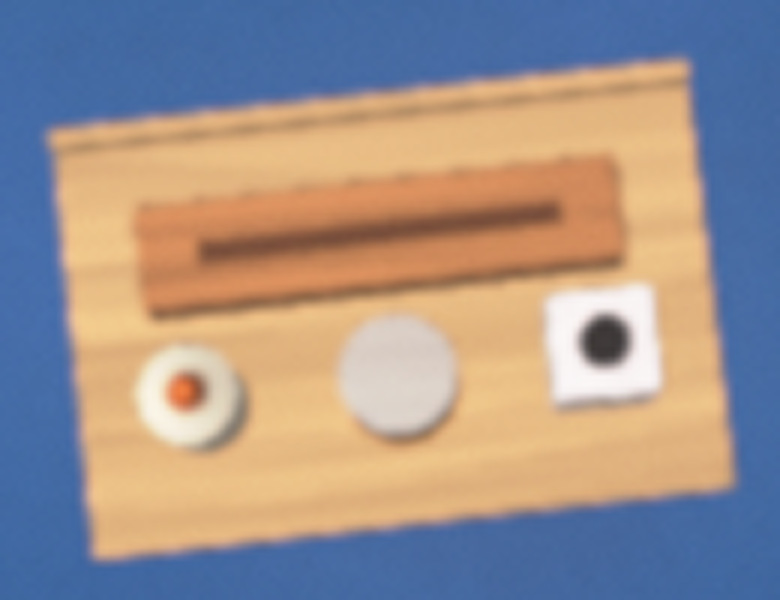

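View pics/c2.png

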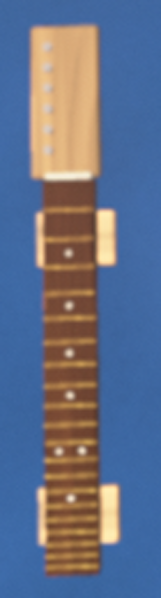

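The crops show the orange tip at crop pixel (185,392), the jar lid centre at (399,374), the tin cap at (605,341), and the fingerboard edges at crop columns of about 43 to 98. I'll refine these using the known heights.

```bash
python3 - <<'E'
from h import *
np.set_printoptions(suppress=True,linewidth=150)
f=lambda a:(np.array(a)+.5)/6-.5+[210,155]
for nm,a,z in(("bottle tip",(185,392),105),("jar lid",(399,374),84),("tin cap",(605,341),104)):print(nm,onplane("top",f(a),z).round(1))
p=cv2.imread("pics/top0.png").astype(float);s=p[...,2]-p[...,0]   # red-blue
E=[]
for v in list(range(209,298,3))+list(range(330,336,2)):
    row=s[v,120:200];b=np.median(row[:15]);
    b2=np.median(row[-15:]);on=np.median(s[v,153:168]);t=(on+(b+b2)/2)/2
    i=np.where(row>t)[0];l,rr=i[0],i[-1]
    ul=120+l-(row[l]-t)/(row[l]-row[l-1]);ur=120+rr+(row[rr]-t)/(row[rr]-row[rr+1])
    E.append(np.r_[onplane("top",(ul,v),45)[0],onplane("top",(ur,v),45)[0]])
E=np.array(E);print(np.median(E[:,1]-E[:,3]))
c=np.c_[(E[:,0]+E[:,2])/2,(E[:,1]+E[:,3])/2];k=np.polyfit(c[:,0],c[:,1],1);print(k,np.std(c[:,1]-np.polyval(k,c[:,0])),np.degrees(k[0]))
# ends
for v in list(range(160,176))+list(range(332,346)):print(v,p[v,153:168].mean(0).round(),onplane("top",(160,v),45).round(1)[0])
E
```

```text
bottle tip [[555.9 115.2]]
jar lid [[564.9  32.3]]
tin cap [[576.4 -48.5]]
57.59670020358362
[  0.03611827 297.98536702] 0.22827770691515642 2.0694241774042585
160 [127. 180. 225.] [709.1 322.2]
161 [127. 179. 225.] [706.6 322.1]
162 [127. 180. 225.] [704.1 322.1]
163 [132. 183. 226.] [701.6 322. ]
164 [156. 202. 233.] [699.1 321.9]
165 [196. 227. 242.] [696.5 321.9]
166 [216. 235. 244.] [694.  321.8]
167 [191. 215. 229.] [691.5 321.7]
168 [127. 145. 168.] [689.  321.7]
169 [ 70.  86. 120.] [686.5 321.6]
170 [ 56.  72. 113.] [684.  321.5]
171 [ 56.  72. 113.] [681.5 321.5]
172 [ 57.  73. 114.] [679.  321.4]
173 [ 56.  73. 113.] [676.5 321.4]
174 [ 57.  73. 114.] [674.  321.3]
175 [ 57.  73. 115.] [671.5 321.2]
332 [ 66. 113. 158.] [289.6 311.3]
333 [ 54.  87. 131.] [287.2 311.3]
334 [ 54.  86. 129.] [284.8 311.2]
335 [ 66. 116. 159.] [282.5 311.1]
336 [ 74. 131. 177.] [280.1 311.1]
337 [ 63. 108. 152.] [277.7 311. ]
338 [ 55.  79. 122.] [275.4 311. ]
339 [ 78.  77. 107.] [273.  310.9]
340 [119.  89.  90.] [270.7 310.8]
341 [150.  99.  69.] [268.3 310.8]
342 [160. 102.  59.] [265.9 310.7]
343 [160. 102.  59.] [263.6 310.7]
344 [159. 102.  59.] [261.2 310.6]
345 [159. 102.  59.] [258.9 310.5]
```

```bash
cat > act.py <<'E'
from h import *
from cell import r,effector,kin,readout
H=28; ZC=180; OPEN=66
A={"bottle":.117,"jar":.117,"tin":.102}
RACK={"bottle":(555.8,115.0),"jar":(564.7,32.3),"tin":(576.0,-48.6)}
MAT={"bottle":(385,-340),"jar":(470,-343),"tin":(555,-346)}
W={"bottle":40,"jar":48,"tin":42}
def quat(ang):            # tool down, tool y along direction ang
    b=ang/2+np.pi/4; return [np.cos(b),np.sin(b),0,0]
def carry(k,src,zs,dst,zd,clear=ZC):
    q=quat(np.pi/2+A[k])
    effector.command_gripper(OPEN,35)
    r.line_to([*src,clear],300,q); r.line_to([*src,zs+H],120)
    effector.command_gripper(0,35); w=readout.get_width()
    print(k,"width",round(w,1),"F",np.round(readout.get_grip_force(),1))
    assert abs(w-W[k])<4,w
    r.line_to([*src,zs+H+20],60); r.line_to([*src,clear],200)
    r.line_to([*dst,clear],300)
    r.line_to([*dst,zd+H+15],150); r.line_to([*dst,zd+H+.6],40)
    print("  force",np.round(readout.get_force(),1))
    effector.command_gripper(OPEN); r.line_to([*dst,zd+H+20],60); r.line_to([*dst,clear],250)
    print("  t",readout.get_time_s())
def snap(*tags):
    for n,t in tags:
        p,d=optics.grab_frame(n);cv2.imwrite(f"pics/{t}.png",p);np.save(f"pics/{t}.npy",d)
E
python3 - <<'E'
from act import *
r.move_pose([*RACK["bottle"],230],quat(np.pi/2+A["bottle"]));print(readout.get_q(),readout.get_time_s())
carry("bottle",RACK["bottle"],12,MAT["bottle"],4)
snap(("top","t1"),("side","s1"))
E
```

```text
[2.05405082e-01 3.76473453e-01 1.90483856e-01 1.38483586e+00
 2.86716610e-04 8.71900789e-02] 2.1417
bottle width 39.1 F 35.7
  force [-1.  -0.6  3.1]
  t 10.5083
```

View pics/s1.png

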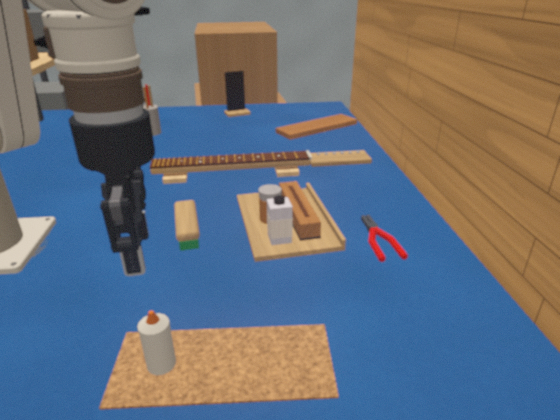

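The bottle stands upright on the mat at about (157,345). The jar and tin are next.

```bash
python3 - <<'E'
from act import *
for k in("jar","tin"): carry(k,RACK[k],12,MAT[k],4)
# look with arm over the mat side
r.line_to([420,-250,260],300)
snap(("top","t2"),("side","s2"))
p,w=cloud("top",cv2.imread("pics/t2.png"),np.load("pics/t2.npy"));z=w[...,2]
m=(w[...,0]>500)&(w[...,0]<700)&(abs(w[...,1]-40)<120)&(z>42)&(z<60);q=w[m];print("beam",len(q),rect(q[:,:2]),q.mean(0))
for a in(.117,.117+np.pi,):
    for nm,pos,an in(("rack",[625.5,40.5,60],a),("neckA",[479.5,315.3,80],a-np.pi/2-.081),("neckB",[479.5,315.3,80],a+np.pi/2-.081)):
        print(a,nm,kin.ik(pos,quat(an)))
E
```

```text
jar width 47.3 F 36.3
  force [ 0.5  0.2 -0.9]
  t 19.6417
tin width 41.5 F 26.9
  force [ 1.  -0.4 -0. ]
  t 28.1083
beam 1443 (array([625.3,  40.9]), array([ 44.8, 199.3]), 6.68) [625.00164877  40.83160882  48.77739274]
0.117 rack [0.06465795 0.60390551 0.10038788 1.0672787  0.         1.51845427]
0.117 neckA [ 0.58167143  0.49003722 -0.04020527  1.04055384  0.         -2.59592122]
0.117 neckB [ 0.58167143  0.49003722 -0.04020527  1.04055384  0.          0.54567143]
3.258592653589793 rack [ 0.06465795  0.60390551  0.10038788  1.0672787   0.         -1.62313838]
3.258592653589793 neckA [ 0.58167143  0.49003722 -0.04020527  1.04055384  0.          0.54567143]
3.258592653589793 neckB [ 0.58167143  0.49003722 -0.04020527  1.04055384  0.         -2.59592122]
```

View pics/s2.png

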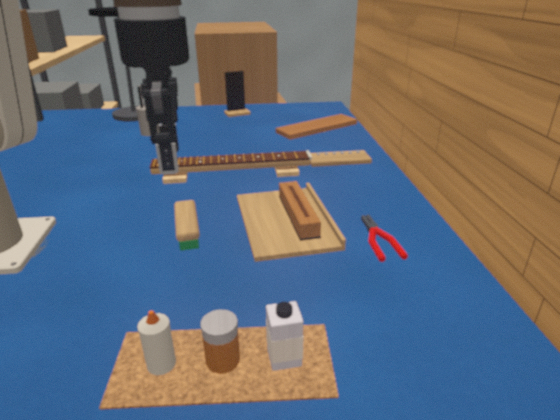

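All three stand upright on the mat and the beam is still in place on the rack. Fetching the beam.

```bash
python3 - <<'E'
from act import *
a=.117;q1=quat(a);q2=quat(a+np.pi/2-.081);src=(625.5,40.7);dst=(479.5,315.3);h=8
effector.command_gripper(64,60)
r.move_pose([*src,180],q1); r.line_to([*src,60],150); r.line_to([*src,12+h],60)
print(readout.get_force())
effector.command_gripper(0,60);print("w",readout.get_width(),readout.get_grip_force())
r.line_to([*src,40],50); r.line_to([*src,190],150)
r.line_to([*dst,190],180,q2)
snap(("top","t3"),("side","s3"))
r.line_to([*dst,45+h+15],120); r.line_to([*dst,45+h+.5],25)
print("F",readout.get_force(),readout.get_ft_torque(),readout.get_time_s())
E
```

```text
[0.92017684 0.10918022 0.49859399]
w 42.698289897124646 63.213104009628296
F [-3.05303241 -2.738402    4.23650779] [-0.25849912  0.40534026  0.0575985 ] 38.7083
```

View pics/s3.png

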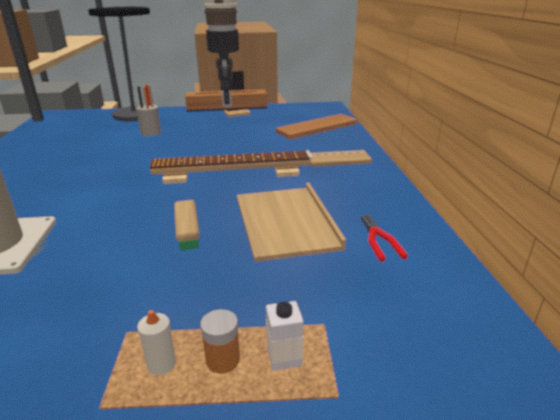

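The beam is held level, and on the neck it makes light contact at about 4 N. Releasing it and checking.

```bash
python3 - <<'E'
from act import *
p=readout.get_tcp_pos()
effector.command_gripper(64); r.line_to([p[0],p[1],80],40); r.line_to([p[0],p[1],190],200)
r.line_to([385,-200,240],350,quat(np.pi/2+.117))
snap(("top","t4"),("side","s4"))
for n,t in(("top","t4"),("side","s4")):
    im,w=cloud(n,cv2.imread(f"pics/{t}.png"),np.load(f"pics/{t}.npy"));z=w[...,2]
    m=(abs(w[...,0]-480)<220)&(abs(w[...,1]-315)<70)&(z>68)&(z<100);q=w[m];print(n,len(q),rect(q[:,:2]),q.mean(0).round(1),np.linalg.lstsq(np.c_[q[:,:2]-q[:,:2].mean(0),np.ones(len(q))],q[:,2],rcond=None)[0])
im=cv2.imread("pics/t4.png");cv2.imwrite("pics/c4.png",cv2.resize(im[150:350,120:200],None,fx=3,fy=3,interpolation=cv2.INTER_CUBIC))
print(readout.get_time_s())
E
```

```text
top 1654 (array([479. , 314.6]), array([199.5,  45.5]), 1.79) [477.6 313.4  81.7] [-2.64212400e-03  4.90782879e-02  8.16830698e+01]
side 859 (array([480.5, 312.1]), array([199.3,  49.1]), 2.78) [479.7 302.4  80.1] [-9.18928421e-03  2.51408863e-01  8.01157883e+01]
42.3083
```

View pics/c4.png

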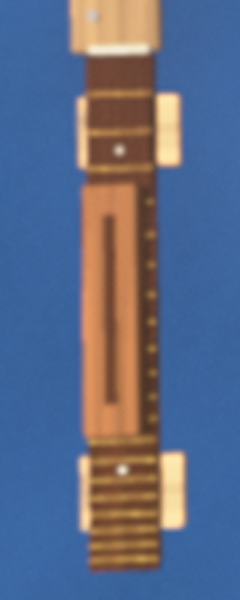

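The beam shows at crop columns 82–137. Corrected for its height, that puts its centre at (479, 314.6) with a yaw of 1.8°, so it is flat, centred and lengthwise. Returning the three items.

```bash
python3 - <<'E'
from act import *
for k in("bottle","jar","tin"): carry(k,MAT[k],4,RACK[k],12)
r.line_to([400,-250,260],300)
snap(("top","t5"),("side","s5"))
for t in("top0","t5"):
    p,w=cloud("top",cv2.imread(f"pics/{t}.png"),np.load(f"pics/{t}.npy"));z=w[...,2]
    m=(abs(w[...,0]-560)<60)&(abs(w[...,1]-35)<130)&(z>65)&(z<115);k,l,st,c=cv2.connectedComponentsWithStats(m.astype(np.uint8))
    for i in range(1,k):
        if st[i,4]>25:q=w[l==i];print(t,st[i,4],np.median(q,0).round(1),q.mean(0).round(1),rect(q[:,:2]))
cv2.imwrite("pics/c5.png",cv2.resize(p[90:350,110:350],None,fx=2.3,fy=2.3,interpolation=cv2.INTER_CUBIC))
E
```

```text
bottle width 39.6 F 35.4
  force [-0.8 -0.4  1.4]
  t 50.9333
jar width 47.2 F 36.4
  force [-1.1  0.5  2.6]
  t 60.175
tin width 41.7 F 28.6
  force [-0.9  0.3  2. ]
  t 68.9
top0 335 [575.  -48.1  93.6] [575.3 -48.6  93.8] (array([576.3, -49. ]), array([42.3, 42.2]), 5.95)
top0 318 [564.6  32.5  82.9] [564.   32.1  82.8] (array([563.9,  31.4]), array([45.5, 45.3]), 0.38)
top0 227 [554.9 113.9  88.2] [555.4 114.4  88.8] (array([556.7, 115.2]), array([39.3, 37.1]), 45.64)
t5 332 [574.  -47.8  93.8] [574.4 -48.   93.9] (array([575.5, -48.1]), array([41.8, 42. ]), 5.53)
t5 318 [564.7  32.5  82.9] [563.6  32.3  82.8] (array([563.6,  32.3]), array([45.9, 46.1]), 49.18)
t5 229 [554.7 114.   88. ] [555.  114.4  88.8] (array([555.4, 115. ]), array([38.2, 38.6]), 44.68)
```

View pics/c5.png

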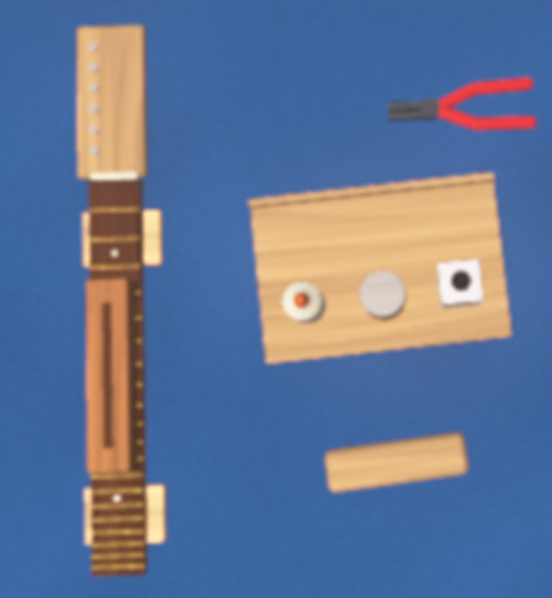

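View pics/s5.png

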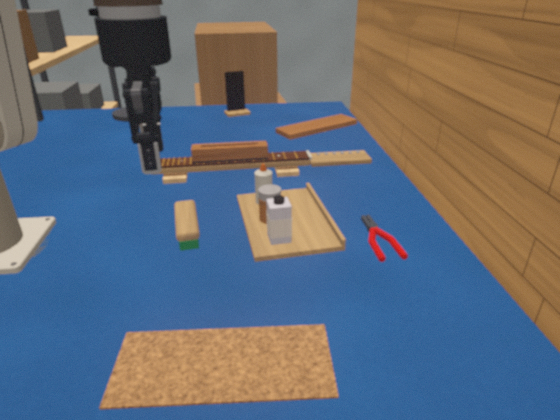

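All three are back upright within about 1 mm of their starting places. The beam lies on the fingerboard, and the brush and pliers are where they were. Handing in.

```bash
python3 -c "
from cell import finish_job
print(finish_job())"
```

```text
the job is handed in; nothing more can be done
None
```

The job is handed in at about 69 s of the 141 s allowed: the beam lies flat and centred along the fingerboard, the bottle, tin and jar are back upright within about 1 mm of where they started, and the brush and pliers were not touched.

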